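# Find the loose spacer in the spares box and clamp it on the stud

### The job

Four alike spacer blocks stand over pins in the grey spares box; three are locked on their pins and one is loose: feel for the one that lifts off, take it out and set it down, let go, flat on the bench. Then take it again by its two ends (the steel channel leaves finger room only there), lower it over the channel's stud, same way up, until it lies flat on the channel floor, and last put the black hand knob over the stud, narrow foot down, so that it rests on the block. Leave the locked blocks in the box and the jar, the blank flange and the pipe elbow where they are, and let go of everything.

Things in the scene. Friction and masses are not known exactly. Their poses are not given: they have to be found in the camera images.
- box: open grey steel spares box, fixed to the bench, 160 (its x) x 190 (its y) x 58 mm high, walls and floor 6 mm; origin at the centre of its underside. The blocks stand at x = +-38, y = +-36 mm in its frame, long sides along its x; 34 mm of finger room beside each long side, only about 8 mm at the ends. A 4 mm partition along y in the middle rises 18 mm above the floor.
- box_in (a point): centre of the box's floor, 6 mm above the bench. In each block's bore a dark steel pin stands fixed to this floor, its top 1.5 mm below the block's top. Three pins have a 24 mm head in the widened bore: their blocks have only 1.5 mm of play. One pin, in any of the four places, is plain, 19.5 mm thick: its block lifts straight off. A pull of 5 to 15 N tells.
- spacer_a: aluminium spacer block, one of four alike, 56 mm long (its x) x 38 mm wide (its y) x 22 mm high, standing on the box floor (6 mm above the bench); origin at the centre of its underside, z up. A 22 mm bore runs up its middle, widened to 28 mm in the top 8 mm. Any of the four may be the loose one. 0.07 to 0.12 kg.
- spacer_b: aluminium spacer block, one of four alike, 56 mm long (its x) x 38 mm wide (its y) x 22 mm high, standing on the box floor (6 mm above the bench); origin at the centre of its underside, z up. A 22 mm bore runs up its middle, widened to 28 mm in the top 8 mm. Any of the four may be the loose one. 0.07 to 0.12 kg.
- spacer_c: aluminium spacer block, one of four alike, 56 mm long (its x) x 38 mm wide (its y) x 22 mm high, standing on the box floor (6 mm above the bench); origin at the centre of its underside, z up. A 22 mm bore runs up its middle, widened to 28 mm in the top 8 mm. Any of the four may be the loose one. 0.07 to 0.12 kg.
- spacer_d: aluminium spacer block, one of four alike, 56 mm long (its x) x 38 mm wide (its y) x 22 mm high, standing on the box floor (6 mm above the bench); origin at the centre of its underside, z up. A 22 mm bore runs up its middle, widened to 28 mm in the top 8 mm. Any of the four may be the loose one. 0.07 to 0.12 kg.
- channel: steel U-channel, fixed to the bench, 160 mm long (its x), 56 mm wide, open at both ends; floor 6 mm thick, side walls 34 mm high over all, 48 mm apart inside; origin at the centre of its underside. In its middle stands a plain (unthreaded) 16 mm stud. A block goes in lengthwise, its long sides along the channel.
- stud_top (a point): tip of the channel's stud, on its axis, 60 mm above the bench (54 mm above the channel floor). Box and channel are left and right of the middle, either way round; the bench between them, straight ahead of the robot and nearer than the knob, is clear.
- knob: round black plastic hand knob, 36 mm high, standing on its foot on the bench: a foot of 34 mm diameter and 16 mm height, and above it a head of 48 mm diameter and 20 mm height; a plain 22 mm bore runs right through along its z; it slips over the stud without turning. Origin at the centre of the foot's underside. 0.06 to 0.11 kg.
- jar: small closed jar, 48 mm diameter, 55 mm high; origin at the centre of its underside. Bystander: leave it alone.
- flange: steel blank flange, 60 mm diameter, 22 mm high with its boss; origin at the centre of its underside. Bystander: leave it alone.
- elbow: pipe elbow in black insulation with two steel flanges of 52 mm diameter, about 100 x 92 mm, 52 mm high; origin on the bench beneath its bend. Bystander: leave it alone.
Things that resemble listed ones, but are neither listed nor needed, are in the scene too. What is shaped like the spacer_b but yellow is not meant.

How it is judged:
By the outcome, as a careful person would: the job done as asked, in the order asked, and still so for the second after the job is handed in, with the robot touching nothing.
It also fails if it takes over 72 s, if anything falls off the work surface, if the arm or the gripper's body presses on something with over 40 N, if the wrist force passes 120 N, or if a joint passes its speed limit or range.

### The arm

A 6-joint arm with a two-finger parallel gripper is mounted at the origin on the work surface. World frame = base frame: x ahead of the robot, y to its left, z up, the work surface at z = 0. Lengths are in m, angles in rad, forces in N, time in s.
With the tool pointing down it reaches from about 0.25 to 0.725 m from the base axis. Payload 4 kg.
Tool frame: the origin (TCP) lies midway between the tips of the shut fingers; the grasp point (between the pads) lies 19 mm behind it; z points along the fingers, x is the direction in which the jaws open and shut, and the axes are right-handed (so a half turn about z gives the same grasp; the last joint's range is limited). The gripper opens to 85 mm and grips with 20 to 120 N. Pads are 22 mm wide; open, the fingers measure 114 mm over their backs; the gripper's body (76 mm by 85 mm) begins 54 mm behind the grasp point. The pads swing forward as they close: fully open they stand 13 mm farther back than shut.
Start: joints at [1.255, 0.241, 0.005, 1.335, 0, 1.571], TCP at [0.155, 0.475, 0.231] pointing down, gripper open.
Joint ranges: [-2.72, 2.72], [-1.05, 1.87], [-1.09, 1.28], [-1.99, 2.15], [-1.42, 1.44], [-3.14, 3.14]. Speed limits (rad/s): [2.79, 2.79, 3.14, 3.14, 3.14, 3.14].

### API

Orientations are given as a unit quaternion [x, y, z, w].
In Python, from workcell import bot, vision, ticket gives the robot as it stands.
- The arm moves only by the tool play_rows, never from a script. Its argument "deltas" is one flat list of numbers, 5 for each row, row after row: the opening, from 0 (shut) to 1 (fully open), then the shift along the tool's x, y, z in units of 60 mm (1.0 is 60 mm), then the turn about the tool's z in degrees. A call has 1 to 12 rows; each row shifts and turns the pose as measured when the row begins, along the tool's axes as they then stand; what a row does not reach is not made up. A row lasts 1/8 s, in which the tool goes at most 62.5 mm and 10.7 degrees, less where a joint would pass 70% of its speed; a pose out of reach is approached as far as the arm can. A call is refused whole if a number of a shift passes 1 or a number of a turn 10.7, either way. A call with a gripper value outside its range is refused whole. The fingers move at their own pace and stop on an object; the grip force is fixed at half the most. Time passes only in rows, so rows that do not move let the fingers close. It gives the time, the measured TCP pose, the force and the opening at its end, in the units of the state.
- bot.get_obs(): the state, without advancing time (a new reading comes with each control period).
- vision.camera(name): name is "scene" or "side" or "wrist"; returns a dict with "color" (384x512x3 uint8, blue, green, red), "intrinsics" (3x3 intrinsics, pixels), "rvec" (rotation vector, rad) and "tvec" (3), from world to camera coordinates, as OpenCV has them. Camera axes: x right, y down, z forward; pixel columns grow to the right and rows downward; lengths in m; the calibration is good to about 2 mm. A picture is of the moment at which its call begins. There is no depth.
- ticket.job_done(): hands the job in, once; it reports no verdict.
The state is a dict: "clock": time; "joint_pos": joint angles; "joint_vel": joint speeds; "tau": joint torques, N m; "eef_pos": TCP position; "tool_rot": TCP orientation; "ft_force": force on the tool from outside, world axes, zero at the start; "ft_torque": the same for the moment, N m; "grip_width": finger opening in m.
Only numpy, scipy, OpenCV 4.12 (cv2) and the standard library are available. Lean on these libraries where they do the work, as an engineer would, in place of code of your own. Each camera call takes 0.05 s, during which the arm holds its last target. There are 200 camera calls.

## Working session

There is one attempt and no reset: what is moved stays moved. The work goes in short steps, Python scripts to look and compute and a tool call to move; the robot and the scene stay as the last step left them, time stands still between calls to the robot, and variables do not carry over. Pictures are saved under pics/ and viewed, about 8 in all and at most 12, crops included, and the job is handed in when it is done.

Besides the shell and the picture viewer there is one more tool, called after "Emit:" as name(argument=value, ...), one argument or row to a line, values as JSON. play_rows: Moves the arm, as the interface text tells. Its arguments: {"type":"object","properties":{"deltas":{"type":"array"}},"required":["deltas"]}

```bash
mkdir -p pics; ls; cat > h.py <<'E'
import numpy as np, cv2
from workcell import bot, vision, ticket
def cam(n):
    c=vision.camera(n); R=cv2.Rodrigues(np.array(c["rvec"],float))[0]
    return c["color"],np.array(c["intrinsics"]),R,np.array(c["tvec"],float).ravel()
def ray(c,u,v):
    _,K,R,t=c; return -R.T@t, R.T@np.linalg.inv(K)@np.array([u,v,1.])
def onz(c,u,v,z):
    o,d=ray(c,u,v); return o+d*(z-o[2])/d[2]
def proj(c,P):
    _,K,R,t=c; p=K@(R@np.array(P,float)+t); return p[:2]/p[2]
def st():
    o=bot.get_obs()
    for k in("clock","joint_pos","eef_pos","tool_rot","ft_force","grip_width"): print(k,np.round(o[k],4))
    return o
E
python3 - <<'E'
from h import *
import pickle
a=cam("scene");b=cam("side");pickle.dump((a,b),open("s0.pkl","wb"))
cv2.imwrite("pics/a.png",cv2.resize(a[0],(800,600)));cv2.imwrite("pics/b.png",cv2.resize(b[0],(800,600)))
for c in(a,b):
  print(-c[2].T@c[3]); print(c[1])
st()
E
```

```text
pics
[1.14696283 0.68258196 0.74450756]
[[398.64886006   0.         251.77345822]
 [  0.         398.64886006 189.4598111 ]
 [  0.           0.           1.        ]]
[0.47833807 0.9547208  0.89303812]
[[413.03680714   0.         252.01645328]
 [  0.         413.03680714 187.36475839]
 [  0.           0.           1.        ]]
clock 0.1
joint_pos [1.255  0.2413 0.0039 1.3352 0.     1.5708]
eef_pos [0.1551 0.4747 0.2305]
tool_rot [ 8.095e-01  5.871e-01 -8.000e-04  5.000e-04]
ft_force [0.2551 0.7251 0.3936]
grip_width 0.0852
```

View pics/a.png

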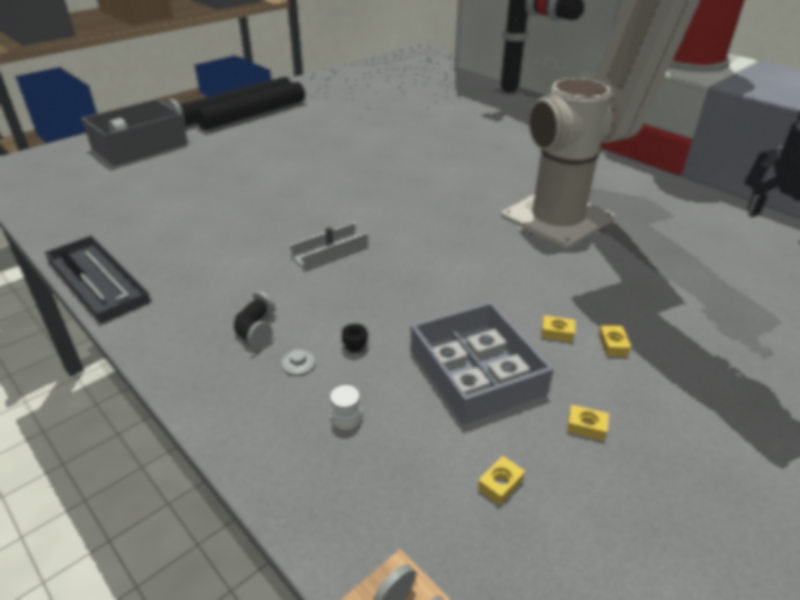

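View pics/b.png

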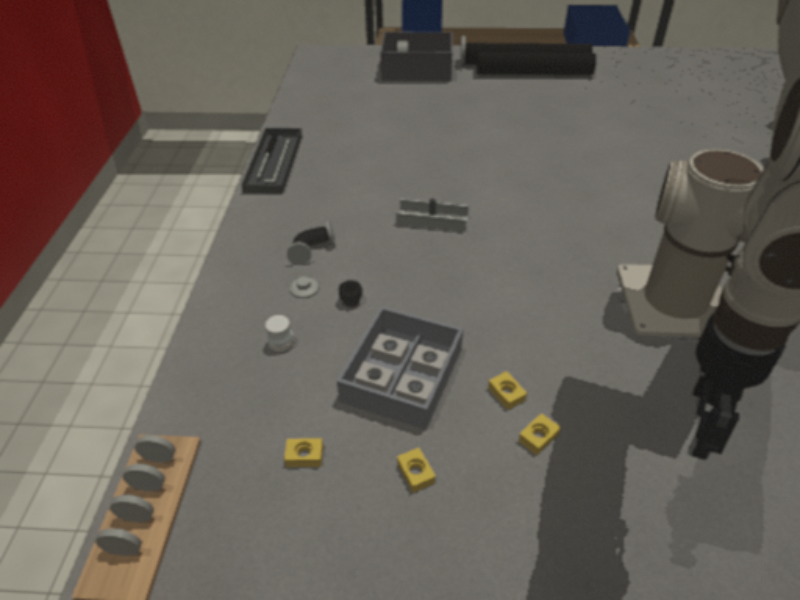

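Scene view (800x600): box at ~(480,362) with the 4 aluminium blocks, channel (330,247) with stud, knob (355,338), jar (345,408), flange (298,360), elbow (255,320). The yellow blocks are decoys. The long black cylinders and second grey box at the back are not ours either. Next I compute positions.

```bash
python3 - <<'E'
from h import *
import pickle
a,b=pickle.load(open("s0.pkl","rb"))
s=.64
print("knob a top", onz(a,355*s,330*s,.036),"b",onz(b,350*s,288*s,.036))
print("stud top a", onz(a,329*s,231*s,.06),"b",onz(b,432.5*s,200*s,.06))
for n,c,roi in(("a",a,(255,200,350,262)),("b",b,(222,205,293,262))):
    x0,y0,x1,y1=roi; g=cv2.cvtColor(c[0],6)[y0:y1,x0:x1]
    hsv=cv2.cvtColor(c[0],cv2.COLOR_BGR2HSV)[y0:y1,x0:x1]
    m=((g>125)&(hsv[...,1]<60)).astype(np.uint8)
    for ct in cv2.findContours(m,0,2)[0]:
        if cv2.contourArea(ct)<60: continue
        ct=cv2.convexHull(ct).reshape(-1,2)+[x0,y0]
        P=np.array([onz(c,u,v,.028)[:2] for u,v in ct])
        r=cv2.minAreaRect((P*1000).astype(np.float32)); print(n,np.round(r[0],1),np.round(r[1],1),round(r[2],1))
# channel corners from side: top wall ends
for uv in((400,200),(468,205),(397,215),(467,219)): print("ch",onz(b,uv[0]*s,uv[1]*s,.034)[:2])
for uv in((383,313),(462,333),(340,380),(425,405)): print("box",onz(b,uv[0]*s,uv[1]*s,.058)[:2])
A=cv2.resize(a[0][130:300,120:370],None,fx=3.2,fy=3.2,interpolation=2)
cv2.imwrite("pics/c.png",A[:540])
B=cv2.resize(b[0][115:290,170:370],None,fx=3.4,fy=3.4,interpolation=2);cv2.imwrite("pics/d.png",B)
E
```

```text
knob a top [0.63841455 0.02824268 0.036     ] b [0.63858489 0.03310961 0.036     ]
stud top a [ 0.49282537 -0.23070656  0.06      ] b [ 0.48283592 -0.23655842  0.06      ]
a [508.3 255.7] [48.9 69.4] 72.1
a [528.1 215.6] [140.3 129.6] 69.5
a [418.8 237.1] [128.   82.8] 47.5
a [583.8 156.3] [232.4 102.7] 47.1
b [501.9 261.9] [39.5 56.9] 70.1
b [573.9 237. ] [41.  55.6] 71.7
b [478.8 194.6] [37.7 55.7] 71.8
b [552.2 170.4] [37.5 54.4] 72.4
ch [ 0.55752996 -0.27096803]
ch [ 0.40220888 -0.25713991]
ch [ 0.56097089 -0.21295044]
ch [ 0.40548333 -0.20408561]
box [0.56632333 0.1213537 ]
box [0.42277318 0.16501342]
box [0.6257019  0.28125929]
box [0.48370262 0.32537383]
```

View pics/d.png

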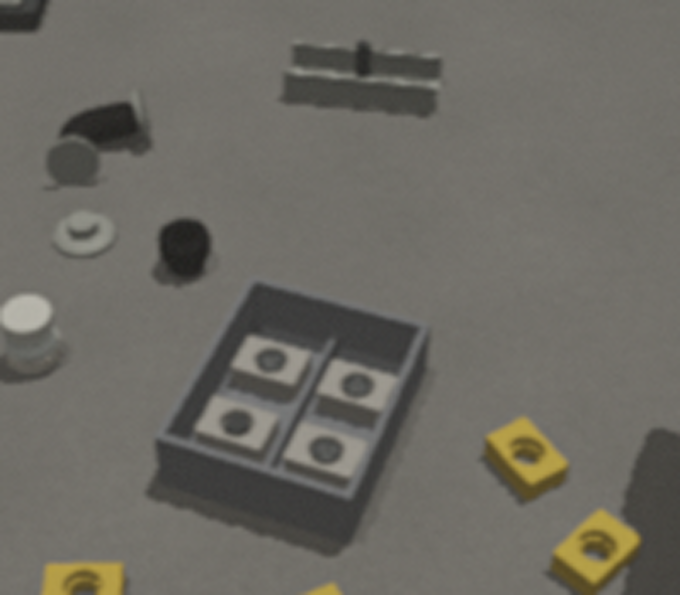

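Box yaw is about -18.5°. The blocks sit at about (502,262), (574,237), (479,195) and (552,170) mm, and the tool is already aligned with them. I'll move over the box and look from close by.

Emit:
play_rows(
  deltas=[0.67,-0.27,0.9,0,0,0.67,-0.27,0.9,0,0,0.67,-0.27,0.9,0,0,0.67,-0.27,0.9,0,0,0.67,-0.27,0.9,0,0,0.67,-0.27,0.9,0,0,0.67,-0.27,0.9,0,0,0.67,-0.27,0.9,0,0,0.67,0,0,0,0],
)

```text
clock: 1.23
eef_pos: [0.5355, 0.2105, 0.2252]
tool_rot: [0.808, 0.589, -0.004, 0.0]
ft_force: [0.3, 0.8, 0.4]
grip_width: 0.0568
```

```bash
python3 - <<'E'
from h import *
import pickle
st()
w=cam("wrist");pickle.dump(w,open("w1.pkl","wb"))
o=bot.get_obs();print("cam",-w[2].T@w[3], w[2])
cv2.imwrite("pics/e.png",cv2.resize(w[0],(800,600)))
E
```

```text
clock 1.225
joint_pos [ 0.3759  0.4008  0.2139  1.3917 -0.0026  0.6863]
eef_pos [0.5355 0.2105 0.2252]
tool_rot [ 8.079e-01  5.893e-01 -4.100e-03  3.000e-04]
ft_force [0.2778 0.8227 0.3729]
grip_width 0.0568
cam [0.46866915 0.23147526 0.36813794] [[ 0.30507409  0.95230413 -0.00682949]
 [ 0.91685624 -0.29176409  0.27248549]
 [ 0.25749646 -0.08938993 -0.96213565]]
```

View pics/e.png

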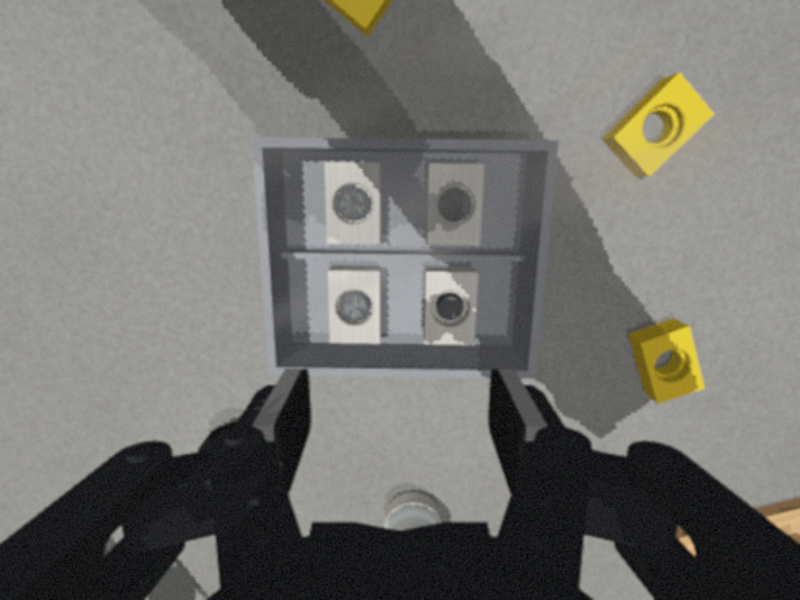

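The wrist view shows two of the left blocks' pins with wide heads. The lower right block at (450,305) has a narrow pin inside the counterbore, so it's the likely loose one, and a pull will tell. The upper right one is in shadow.

```bash
python3 - <<'E'
from h import *
import pickle
w=pickle.load(open("w1.pkl","rb")); s=.64
for uv in((450,306),(354,306),(456,204),(353,203)): print(uv,onz(w,uv[0]*s,uv[1]*s,.0275)[:2])
q=[onz(w,u*s,v*s,.028)[:2] for u,v in((426,270),(474,270),(476,344),(425,343))]
print(np.round(q,4),np.mean(q,0)); d=q[2]-q[1];print(np.degrees(np.arctan2(d[1],d[0])))
c=[onz(w,u*s,v*s,.058)[:2] for u,v in((257,145),(552,147),(532,372),(270,370))];print(np.mean(c,0)); d=c[1]-c[0];print(np.degrees(np.arctan2(d[1],d[0])))
E
```

```text
(450, 306) [0.57280333 0.23573939]
(354, 306) [0.55104852 0.16736887]
(456, 204) [0.50227419 0.26046403]
(353, 203) [0.47952017 0.19159044]
[[0.541  0.2266]
 [0.5517 0.26  ]
 [0.6076 0.2463]
 [0.5951 0.2094]] [0.57386953 0.23557586]
-13.780967468180274
[0.52722396 0.21295159]
71.8501049938208
```

Emit:
play_rows(
  deltas=[0.67,0.4,0.3,0.3,0,0.67,0.2,0.16,0.3,0,0.67,0,0,0.5,0,0.67,0,0,0.5,0,0.67,0,0,0.5,0,0.67,0,0,0.3,0,0.67,0,0,0,0],
)

```text
clock: 2.15
eef_pos: [0.5616, 0.2433, 0.0739]
tool_rot: [0.804, 0.595, -0.008, -0.002]
ft_force: [-0.3, 0.3, -0.7]
grip_width: 0.0573
```

```bash
python3 - <<'E'
from h import *
o=st()
from scipy.spatial.transform import Rotation as Ro
R=Ro.from_quat(o["tool_rot"]).as_matrix();print(R)
print((R.T@(np.array([.573,.236,.011])-o["eef_pos"]))/.06)
E
```

```text
clock 2.15
joint_pos [4.0880e-01 5.7700e-01 9.2000e-02 1.1032e+00 1.0000e-04 7.0580e-01]
eef_pos [0.5616 0.2433 0.0739]
tool_rot [ 0.8039  0.5947 -0.0084 -0.002 ]
ft_force [-0.3232  0.3142 -0.7149]
grip_width 0.0573
[[ 0.29258029  0.95610816 -0.015936  ]
 [ 0.95617529 -0.29271488 -0.00684272]
 [-0.01120709 -0.01323556 -0.9998496 ]]
[-0.04962817  0.23088284  1.04618177]
```

Emit:
play_rows(
  deltas=[0.67,-0.05,0.23,0,1.3,0.67,0,0.03,0.3,0,0.67,0,0,0.3,0,0.67,0,0,0.3,0,0.67,0,0,0,0],
)

```text
clock: 2.78
eef_pos: [0.5778, 0.2362, 0.0195]
tool_rot: [0.811, 0.585, -0.006, -0.001]
ft_force: [-1.0, 0.3, 0.7]
grip_width: 0.0573
```

```bash
cat >> h.py <<'E'
from scipy.spatial.transform import Rotation as Ro
def go(p,ang=None):
    o=st();R=Ro.from_quat(o["tool_rot"]).as_matrix();a=np.degrees(np.arctan2(R[1,0],R[0,0]))
    print("xang",a,"tilt",R[:2,2]); print("units",np.round(R.T@(np.array(p)-o["eef_pos"])/.06,3), "turn",None if ang is None else (a-ang+90)%180-90); return o
E
python3 -c "
from h import *
go([.573,.236,.011],71.7)"
```

```text
clock 2.775
joint_pos [ 3.881e-01  6.491e-01  6.450e-02  9.980e-01 -3.000e-04  7.091e-01]
eef_pos [0.5778 0.2362 0.0195]
tool_rot [ 0.811   0.585  -0.0058 -0.0013]
ft_force [-1.0035  0.2894  0.6974]
grip_width 0.0573
xang 71.61136937314087 tilt [-0.0108493  -0.00470655]
units [-0.027 -0.074  0.142] turn -0.08863062685912837
```

Aligned. Grip, then a gentle lift test.

Emit:
play_rows(
  deltas=[0.67,-0.03,-0.07,0.13,0,0.67,0,0,0,0,0,0,0,0,0,0,0,0,0,0,0,0,0,0,0,0,0,0,0,0,0,0,0,0,0],
)

```text
clock: 3.65
eef_pos: [0.5748, 0.2363, 0.0137]
tool_rot: [0.811, 0.585, -0.004, -0.001]
ft_force: [0.0, -0.5, -1.7]
grip_width: 0.0368
```

Emit:
play_rows(
  deltas=[0,0,0,-0.05,0,0,0,0,-0.05,0,0,0,0,-0.05,0],
)

```text
clock: 4.03
eef_pos: [0.5745, 0.2362, 0.0228]
tool_rot: [0.811, 0.585, -0.004, -0.001]
ft_force: [-0.1, 0.6, -0.8]
grip_width: 0.0366
```

It lifts freely with almost no force, so this is the loose block. Carry it to the clear bench.

Emit:
play_rows(
  deltas=[0,0,0,-0.6,0,0,0,0,-0.8,0,0,0,0,-0.8,0,0,-0.4,-0.1,-0.1,0,0,-0.9,-0.2,0,0,0,-0.9,-0.2,0,0,0,-0.9,-0.2,0,0,0,-0.9,-0.2,0,0,0,-0.6,-0.14,0,-7,0,-0.3,0,0,-7,0,0,0,0,0],
)

```text
clock: 5.4
eef_pos: [0.4236, -0.0293, 0.1701]
tool_rot: [0.731, 0.682, 0.001, 0.002]
ft_force: [-0.3, 0.8, -1.6]
grip_width: 0.0361
```

```bash
python3 - <<'E'
from h import *
import pickle
go([.42,-.02,.0085],86)
b=cam("side");a=cam("scene");pickle.dump((a,b),open("s1.pkl","wb"))
im=np.hstack([cv2.resize(a[0][100:300,120:320],(400,400)),cv2.resize(b[0][80:280,200:400],(400,400))])
cv2.imwrite("pics/f.png",im)
E
```

```text
clock 5.4
joint_pos [-0.0678  0.1287 -0.2987  1.1388 -0.0017  0.0016]
eef_pos [ 0.4236 -0.0293  0.1701]
tool_rot [0.7312 0.6822 0.0009 0.0022]
ft_force [-0.2705  0.7827 -1.5845]
grip_width 0.0361
xang 86.02552569977078 tilt [ 0.00439004 -0.00204908]
units [ 0.155 -0.083  2.692] turn 0.025525699770781785
```

View pics/f.png

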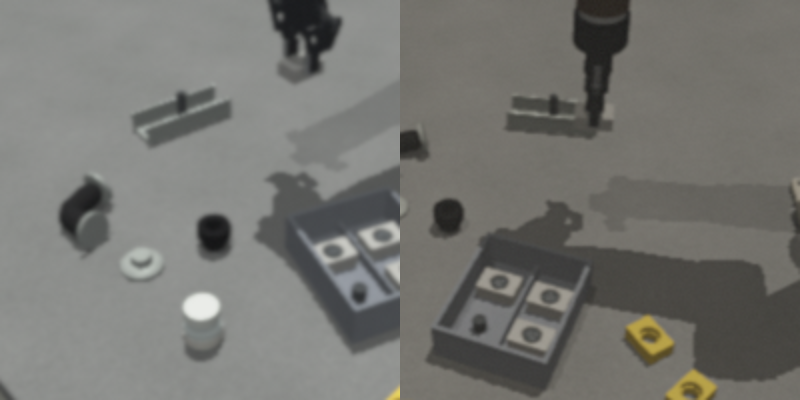

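The block is held, and its plain pin now stands bare in the box (three blocks remain). Lower it to the bench.

Emit:
play_rows(
  deltas=[0,0,0,0.7,0,0,0,0,0.7,0,0,0,0,0.6,0,0,0,0,0.3,0,0,0,0,0.15,0,0,0,0,0,0],
)

```text
clock: 6.25
eef_pos: [0.4305, -0.0229, 0.0202]
tool_rot: [0.73, 0.683, 0.004, 0.004]
ft_force: [0.7, -0.7, -1.1]
grip_width: 0.0361
```

Emit:
play_rows(
  deltas=[0,0,0,0.1,0,0,0,0,0.06,0,0,0,0,0.04,0,0,0,0,0.03,0],
)

```text
clock: 6.75
eef_pos: [0.4334, -0.0227, 0.0078]
tool_rot: [0.73, 0.683, 0.006, 0.006]
ft_force: [0.3, -0.5, -1.5]
grip_width: 0.0363
```

Emit:
play_rows(
  deltas=[0,0,0,0.02,0,0,0,0,0.02,0],
)

```text
clock: 7.0
eef_pos: [0.4336, -0.0228, 0.0072]
tool_rot: [0.73, 0.683, 0.006, 0.006]
ft_force: [-4.5, 1.2, 15.0]
grip_width: 0.0367
```

Emit:
play_rows(
  deltas=[0.8,0,0,0,0,0.8,0,0,0,0,0.8,0,0,0,0,0.8,0,0,0,0,0.8,0,0,-0.5,0,0.8,0,0,-0.6,0,1,-0.2,-0.5,-0.6,0,1,0,-0.3,-0.3,0,1,0,0,0,0],
)

```text
clock: 8.12
eef_pos: [0.382, -0.032, 0.1293]
tool_rot: [0.73, 0.683, 0.006, 0.006]
ft_force: [1.8, -0.2, -0.3]
grip_width: 0.0855
```

```bash
python3 - <<'E'
from h import *
import pickle
go([.4336,-.0228,.008],-4)
w=cam("wrist");b=cam("side");a=cam("scene");pickle.dump((a,b,w),open("s2.pkl","wb"))
cv2.imwrite("pics/g.png",cv2.resize(w[0],(640,480)))
E
```

```text
clock 8.125
joint_pos [-8.4300e-02  7.9200e-02 -4.7250e-01  1.0023e+00  9.0000e-04 -1.7700e-02]
eef_pos [ 0.382  -0.032   0.1293]
tool_rot [0.7302 0.6831 0.006  0.0059]
ft_force [ 1.7565 -0.1886 -0.3369]
grip_width 0.0855
xang 86.18334522069749 tilt [ 0.01685075 -0.00052817]
units [0.209 0.813 2.036] turn -89.8166547793025
```

View pics/g.png

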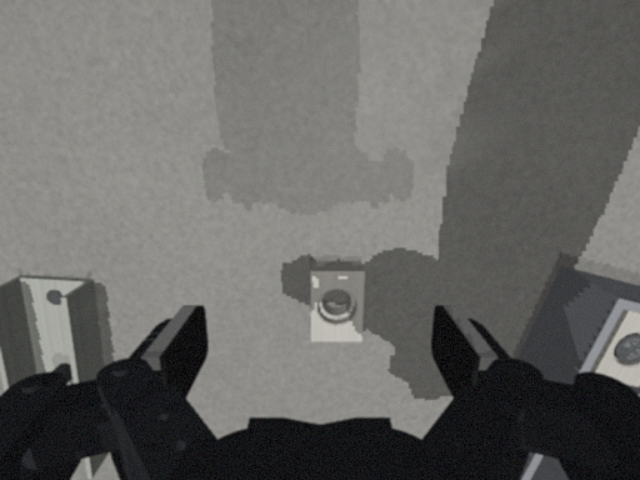

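The block is flat on the bench at (338,305), counterbore up, released. I'll turn the wrist 90° and look at the stud from above before regrasping.

Emit:
play_rows(
  deltas=[1,0,0,-0.3,10,1,0,0,-0.3,10,1,0,0,0,10,1,0,0,0,10,1,0,0,0,10,1,0,0,0,10,1,0,0,0,10,1,0,0,0,10,1,0,0,0,10,1,0,0,0,0],
)

```text
clock: 9.52
eef_pos: [0.3829, -0.0308, 0.1516]
tool_rot: [0.998, -0.057, -0.004, -0.001]
ft_force: [-0.3, -1.0, -0.6]
grip_width: 0.0854
```

Emit:
play_rows(
  deltas=[1,0.5,0.88,0,0,1,0.5,0.88,0,0,1,0.5,0.88,0,0,1,0.5,0.88,0,0,1,0,0,0,0],
)

```text
clock: 10.15
eef_pos: [0.4844, -0.2587, 0.1442]
tool_rot: [0.999, -0.045, -0.006, -0.002]
ft_force: [-0.6, 0.4, -0.7]
grip_width: 0.0858
```

```bash
python3 - <<'E'
from h import *
import pickle
go([.4336,-.0228,.008],-4)
w=cam("wrist");pickle.dump(w,open("w3.pkl","wb"))
cv2.imwrite("pics/h.png",cv2.resize(w[0],(800,600)))
_,_,w2=pickle.load(open("s2.pkl","rb"));s=.8
q=[onz(w2,u*s,v*s,.022)[:2] for u,v in((311,270),(364,270),(362,342),(310,342))];print("block",np.round(q,4),np.mean(q,0))
E
```

```text
clock 10.15
joint_pos [-0.4896  0.3986 -0.0046  1.1812 -0.0017  1.1719]
eef_pos [ 0.4844 -0.2587  0.1442]
tool_rot [ 0.9989 -0.0453 -0.0065 -0.0021]
ft_force [-0.6404  0.4118 -0.7008]
grip_width 0.0858
xang -5.1969302317442825 tilt [-0.01279057  0.00483496]
units [-1.169 -3.831  2.3  ] turn -1.1969302317442896
block [[ 0.4039 -0.0403]
 [ 0.4064 -0.0033]
 [ 0.4636 -0.0066]
 [ 0.461  -0.0452]] [ 0.43373585 -0.02383963]
```

View pics/h.png

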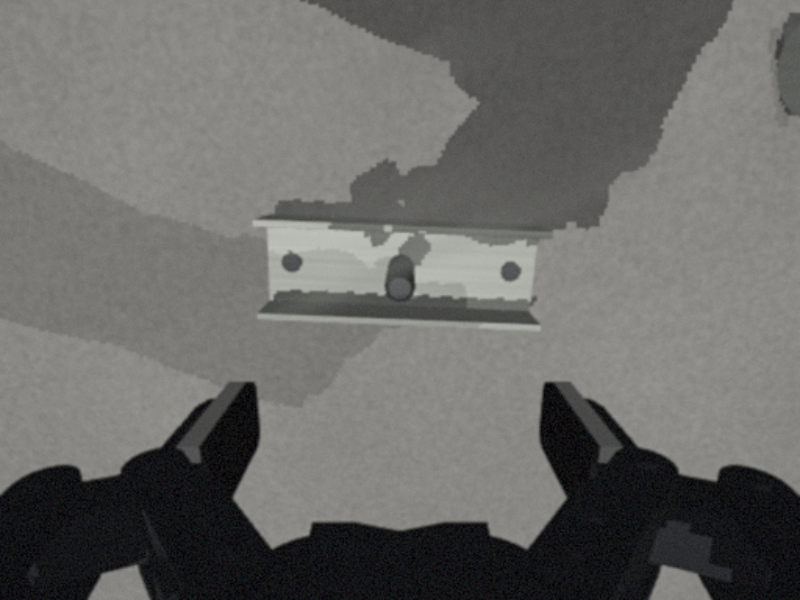

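Stud tip is at (400,288); the wall tops run (255,222)-(550,235) and (260,316)-(540,327).

```bash
python3 - <<'E'
from h import *
import pickle
w=pickle.load(open("w3.pkl","rb"));s=.64
print("stud",onz(w,400*s,288*s,.06), "base",onz(w,400*s,262*s,.006)[:2])
q=[onz(w,u*s,v*s,.034)[:2] for u,v in((255,220),(550,234),(260,317),(540,328))];print(np.round(q,4),np.mean(q,0))
for i in(0,2):
  d=q[i+1]-q[i];print(np.degrees(np.arctan2(d[1],d[0])))
E
```

```text
stud [ 0.48415291 -0.24646706  0.06      ] base [ 0.48386007 -0.24366686]
[[ 0.41   -0.2092]
 [ 0.5652 -0.2304]
 [ 0.4035 -0.2627]
 [ 0.5594 -0.2827]] [ 0.48456711 -0.24622625]
-7.792244089755719
-7.309217495980686
```

```bash
python3 - <<'E'
from h import *
import pickle
a,b=pickle.load(open("s0.pkl","rb"));ims=[]
th=np.radians(-7.5);ex=np.array([np.cos(th),np.sin(th),0]);ey=np.array([-ex[1],ex[0],0])
for c in(a,b):
  p=proj(c,[.4843,-.2463,.06]);print(p/.64)
  x0,y0=int(p[0])-32,int(p[1])-25
  im=cv2.resize(c[0][y0:y0+60,x0:x0+66],None,fx=6,fy=6,interpolation=cv2.INTER_CUBIC)
  pts=[[.4843,-.2463,.06]]+[list(np.array([.4843,-.2463,.034])+i*.08*ex+j*.026*ey) for i in(-1,1) for j in(-1,1)]
  for P in pts:
    q=(proj(c,P)-[x0,y0]+.5)*6;cv2.circle(im,tuple(int(v) for v in q),3,(0,0,255),-1)
  ims.append(im)
cv2.imwrite("pics/i.png",np.hstack(ims))
E
```

```text
[327.65881148 226.70174528]
[431.9301584  197.46520489]
```

View pics/i.png

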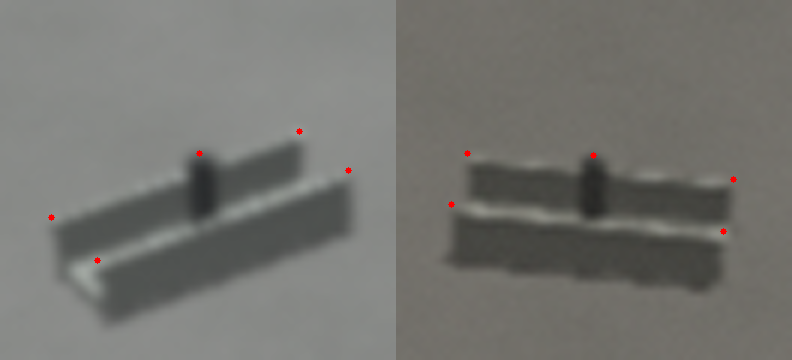

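Overlays agree within about 1 px (3 mm), with a bias of about -2 mm in y. I'll take the stud at (.485,-.2445) and channel yaw -7.5°. Back to the block for the end grip.

Emit:
play_rows(
  deltas=[1,-0.29,-0.95,0,-1.2,1,-0.29,-0.95,0,0,1,-0.29,-0.95,0,0,1,-0.29,-0.95,0,0,1,0,0,0.5,0,1,0,0,0.5,0,1,0,0,0.1,0,1,0,0,0,0],
)

```text
clock: 11.2
eef_pos: [0.4208, -0.0092, 0.077]
tool_rot: [1.0, -0.021, -0.01, -0.005]
ft_force: [-0.5, 0.3, -0.2]
grip_width: 0.0852
```

```bash
python3 -c "
from h import *
go([.4337,-.0230,.006],-3.8)"
```

```text
clock 11.2
joint_pos [-0.0289  0.2412 -0.4324  0.9164  0.0097  1.5838]
eef_pos [ 0.4208 -0.0092  0.077 ]
tool_rot [ 0.9997 -0.021  -0.0096 -0.0049]
ft_force [-0.475   0.2581 -0.1661]
grip_width 0.0852
xang -2.3967476694509164 tilt [-0.01894812  0.01021008]
units [0.247 0.232 1.177] turn 1.4032523305490798
```

Emit:
play_rows(
  deltas=[1,0.25,0.23,0,1.4,1,0,0,0.3,0,1,0,0,0.35,0,1,0,0,0.2,0,1,0,0,0,0],
)

```text
clock: 11.82
eef_pos: [0.4434, -0.0276, 0.0292]
tool_rot: [0.999, -0.036, -0.003, -0.004]
ft_force: [-1.1, 0.4, 0.1]
grip_width: 0.0852
```

```bash
python3 -c "
from h import *
go([.4337,-.0230,.006],-3.8)"
```

```text
clock 11.825
joint_pos [-0.0676  0.3408 -0.4463  0.7901  0.0079  1.5752]
eef_pos [ 0.4434 -0.0276  0.0292]
tool_rot [ 0.9993 -0.036  -0.0031 -0.0041]
ft_force [-1.0583  0.3935  0.0679]
grip_width 0.0852
xang -4.127460164819121 tilt [-0.0058464   0.00833177]
units [-0.164 -0.062  0.388] turn -0.3274601648191151
```

Emit:
play_rows(
  deltas=[1,-0.16,-0.06,0.15,0,1,0,0,0.15,0,1,0,0,0.07,0,1,0,0,0,0],
)

```text
clock: 12.32
eef_pos: [0.4345, -0.0231, 0.007]
tool_rot: [0.999, -0.036, -0.002, -0.004]
ft_force: [-0.4, 0.0, 0.1]
grip_width: 0.0855
```

```bash
python3 -c "
from h import *
go([.4337,-.0230,.006],-3.8)"
```

```text
clock 12.325
joint_pos [-0.0587  0.3607 -0.4953  0.7185  0.008   1.5844]
eef_pos [ 0.4345 -0.0231  0.007 ]
tool_rot [ 0.9993 -0.0361 -0.0018 -0.004 ]
ft_force [-0.4252  0.0186  0.0666]
grip_width 0.0855
xang -4.140412957021322 tilt [-0.00329407  0.00818852]
units [-0.014 -0.     0.017] turn -0.34041295702132857
```

Emit:
play_rows(
  deltas=[0,0,0,0,0,0,0,0,0,0,0,0,0,0,0,0,0,0,0,0,0,0,0,-0.3,0,0,0,0,-0.6,0,0,0,0,-0.6,0,0,0,0,-0.4,0,0,0,0,0,0],
)

```text
clock: 13.45
eef_pos: [0.4343, -0.024, 0.1238]
tool_rot: [0.999, -0.036, -0.003, -0.004]
ft_force: [-0.7, 0.7, -0.6]
grip_width: 0.0545
```

```bash
python3 -c "
from h import *
go([.485,-.2445,.11],-7.5)"
```

```text
clock 13.45
joint_pos [-0.0607  0.2002 -0.343   1.0333  0.0079  1.5822]
eef_pos [ 0.4343 -0.024   0.1238]
tool_rot [ 0.9993 -0.0361 -0.0028 -0.004 ]
ft_force [-0.7148  0.6727 -0.6039]
grip_width 0.0545
xang -4.136282611811985 tilt [-0.00521235  0.00824284]
units [1.109 3.606 0.195] turn 3.3637173881880216
```

Emit:
play_rows(
  deltas=[0,0.27,0.88,0,0,0,0.27,0.88,0,0,0,0.27,0.88,0,0,0,0.2,0.7,0,3.4,0,0,0,0,0],
)

```text
clock: 14.08
eef_pos: [0.4796, -0.2316, 0.1139]
tool_rot: [0.998, -0.064, -0.007, -0.006]
ft_force: [-0.3, 0.5, -0.2]
grip_width: 0.0541
```

```bash
python3 -c "
from h import *
go([.485,-.2445,.09],-7.5)"
```

```text
clock 14.075
joint_pos [-0.4531  0.3957 -0.0944  1.0972  0.0056  1.2458]
eef_pos [ 0.4796 -0.2316  0.1139]
tool_rot [ 0.9979 -0.064  -0.0066 -0.0057]
ft_force [-0.2618  0.5178 -0.2027]
grip_width 0.0541
xang -7.3398733330917 tilt [-0.01235921  0.01220742]
units [0.123 0.205 0.394] turn 0.16012666690829747
```

Emit:
play_rows(
  deltas=[0,0.12,0.2,0,0,0,0,0,0.2,0,0,0,0,0.1,0,0,0,0,0,0],
)

```text
clock: 14.58
eef_pos: [0.4829, -0.2412, 0.0911]
tool_rot: [0.998, -0.062, -0.01, -0.007]
ft_force: [-0.6, 0.8, -0.3]
grip_width: 0.0543
```

```bash
python3 - <<'E'
from h import *
go([.485,-.2445,.08],-7.5)
b=cam("side");a=cam("scene");w=cam("wrist")
import pickle;pickle.dump((a,b,w),open("s4.pkl","wb"))
def crop(c,sz):
  p=proj(c,[.485,-.2445,.06]);x0,y0=int(p[0])-33,int(p[1])-30
  return cv2.resize(c[0][y0:y0+66,x0:x0+66],(266,266),interpolation=cv2.INTER_CUBIC)
W=cv2.resize(w[0],(533,400))
im=np.zeros((532,799,3),np.uint8);im[:266,:266]=crop(a,1);im[266:,:266]=crop(b,1);im[:400,266:]=W
cv2.imwrite("pics/j.png",im)
E
```

```text
clock 14.575
joint_pos [-0.4667  0.4358 -0.0972  1.0616  0.006   1.2284]
eef_pos [ 0.4829 -0.2412  0.0911]
tool_rot [ 0.998  -0.0621 -0.0098 -0.0075]
ft_force [-0.6432  0.7998 -0.3333]
grip_width 0.0543
xang -7.115162846393579 tilt [-0.01854066  0.01610428]
units [0.046 0.053 0.184] turn 0.38483715360642634
```

View pics/j.png

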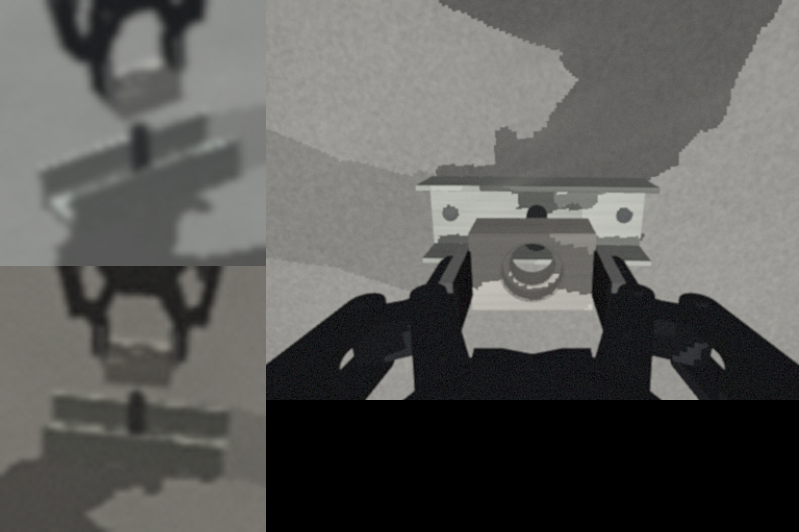

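```bash
python3 - <<'E'
from h import *
import pickle
a,b,w=pickle.load(open("s4.pkl","rb"));s=512/533
print("bore",onz(w,(533-266)*s,270*s,.106),"top mid",np.mean([onz(w,(u-266)*s,v*s,.106) for u,v in((472,234),(598,234),(597,310),(473,310))],0))
print("stud",onz(w,(536.5-266)*s,247*s,.06),onz(w,(537-266)*s,212*s,.03))
E
```

```text
bore [ 0.48330361 -0.24151129  0.106     ] top mid [ 0.4838865  -0.24324336  0.106     ]
stud [ 0.48366347 -0.25019868  0.06      ] [ 0.48541113 -0.23758348  0.03      ]
```

Emit:
play_rows(
  deltas=[0,0.04,0.06,0,0.4,0,0.01,0.01,0.15,0,0,0,0,0.1,0,0,0,0,0,0],
)

```text
clock: 15.22
eef_pos: [0.4865, -0.2465, 0.0769]
tool_rot: [0.998, -0.066, -0.008, -0.007]
ft_force: [0.2, -0.8, -0.0]
grip_width: 0.0547
```

```bash
python3 -c "
from h import *
go([.4847,-.2448,.06],-7.5)"
```

```text
clock 15.225
joint_pos [-0.4723  0.4575 -0.1039  1.0293  0.0058  1.2304]
eef_pos [ 0.4865 -0.2465  0.0769]
tool_rot [ 0.9978 -0.0659 -0.008  -0.0066]
ft_force [ 0.1654 -0.761  -0.0037]
grip_width 0.0547
xang -7.5527377782720775 tilt [-0.01501926  0.01422992]
units [-0.029 -0.021  0.282] turn -0.05273777827207482
```

Emit:
play_rows(
  deltas=[0,-0.025,-0.02,0,0,0,0,0,0.08,0,0,0,0,0.08,0,0,0,0,0.06,0,0,0,0,0,0],
)

```text
clock: 15.85
eef_pos: [0.4847, -0.2448, 0.0627]
tool_rot: [0.998, -0.066, -0.008, -0.007]
ft_force: [-0.1, -0.3, -1.2]
grip_width: 0.0542
```

```bash
python3 -c "
from h import *
go([.4847,-.2448,.03],-7.5)"
```

```text
clock 15.85
joint_pos [-0.4709  0.4688 -0.1277  0.9944  0.0059  1.2318]
eef_pos [ 0.4847 -0.2448  0.0627]
tool_rot [ 0.9978 -0.0659 -0.0081 -0.0067]
ft_force [-0.1436 -0.3472 -1.1673]
grip_width 0.0542
xang -7.554367187368565 tilt [-0.01526218  0.01438533]
units [0.009 0.007 0.545] turn -0.0543671873685696
```

Emit:
play_rows(
  deltas=[0,0.005,0.005,0.12,0,0,0,0,0.12,0,0,0,0,0.12,0,0,0,0,0,0],
)

```text
clock: 16.35
eef_pos: [0.4845, -0.2448, 0.0393]
tool_rot: [0.998, -0.066, -0.008, -0.007]
ft_force: [0.4, -0.2, -1.0]
grip_width: 0.0542
```

```bash
python3 -c "
from h import *
go([.4847,-.2448,.013],-7.5)"
```

```text
clock 16.35
joint_pos [-0.4711  0.4959 -0.154   0.9415  0.0059  1.2316]
eef_pos [ 0.4845 -0.2448  0.0393]
tool_rot [ 0.9978 -0.0659 -0.0083 -0.0068]
ft_force [ 0.4491 -0.2102 -1.039 ]
grip_width 0.0542
xang -7.556022935799804 tilt [-0.01566921  0.01459934]
units [0.011 0.006 0.438] turn -0.05602293579980255
```

Emit:
play_rows(
  deltas=[0,0.01,0.005,0.12,0,0,0,0,0.12,0,0,0,0,0.1,0,0,0,0,0.05,0,0,0,0,0,0],
)

```text
clock: 16.98
eef_pos: [0.485, -0.2449, 0.0143]
tool_rot: [0.998, -0.066, -0.008, -0.007]
ft_force: [0.1, -0.4, -1.3]
grip_width: 0.054
```

Emit:
play_rows(
  deltas=[0,0,0,0.02,0,0,0,0,0.02,0],
)

```text
clock: 17.23
eef_pos: [0.485, -0.2449, 0.014]
tool_rot: [0.998, -0.066, -0.008, -0.007]
ft_force: [-2.5, -0.2, 7.4]
grip_width: 0.0545
```

Floor contact. Release and rise.

Emit:
play_rows(
  deltas=[0.9,0,0,0,0,0.9,0,0,0,0,0.9,0,0,0,0,0.9,0,0,0,0,0.9,0,0,-0.4,0,0.9,0,0,-0.8,0,0.9,0,0,-0.8,0,0.9,0,0,-0.6,0,0.9,0,0,0,0],
)

```text
clock: 18.35
eef_pos: [0.4872, -0.2471, 0.1738]
tool_rot: [0.998, -0.066, -0.008, -0.007]
ft_force: [-0.1, -0.6, -0.3]
grip_width: 0.0768
```

```bash
python3 - <<'E'
from h import *
go([.638,.03,.15])
import pickle
b=cam("side");a=cam("scene");w=cam("wrist");pickle.dump((a,b,w),open("s5.pkl","wb"))
def crop(c):
  p=proj(c,[.485,-.2445,.03]);x0,y0=int(p[0])-33,int(p[1])-33
  return cv2.resize(c[0][y0:y0+66,x0:x0+66],(264,264),interpolation=cv2.INTER_CUBIC)
im=np.zeros((528,797,3),np.uint8);im[:264,:264]=crop(a);im[264:,:264]=crop(b);im[:400,264:]=cv2.resize(w[0],(533,400))
cv2.imwrite("pics/k.png",im)
E
```

```text
clock 18.35
joint_pos [-0.4726  0.3782  0.0449  1.2581  0.0059  1.23  ]
eef_pos [ 0.4872 -0.2471  0.1738]
tool_rot [ 0.9978 -0.0659 -0.0083 -0.0068]
ft_force [-0.1006 -0.5509 -0.3316]
grip_width 0.0768
xang -7.5502321202897 tilt [-0.0157021   0.01464089]
units [ 1.891 -4.903  0.425] turn None
```

View pics/k.png

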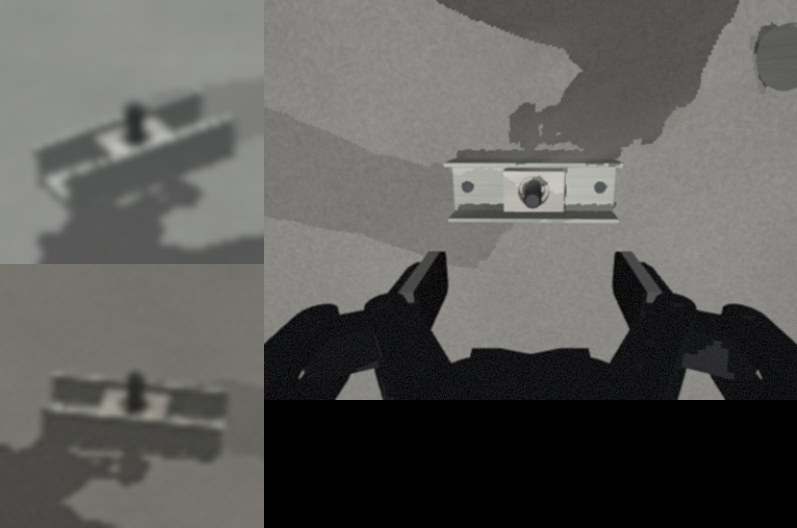

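The block lies flat on the channel floor over the stud. Now locate the knob and its neighbours.

```bash
python3 - <<'E'
from h import *
import pickle
a,b,w=pickle.load(open("s5.pkl","rb"));a0,b0=pickle.load(open("s0.pkl","rb"));s=.64
print("flange",onz(b0,304*s,289*s,.008)[:2],onz(a0,298*s,363*s,.008)[:2],"jar",onz(b0,278*s,324*s,.055)[:2],"elbow flange",onz(b0,300*s,252*s,.026)[:2],onz(a0,260*s,332*s,.026)[:2])
for n,c in(("a",a0),("b",b0)):
  p=proj(c,[.638,.03,.02]);x0,y0=int(p[0])-16,int(p[1])-16
  m=(c[0][y0:y0+32,x0:x0+32].max(2)<55).astype(np.uint8)
  ct=max(cv2.findContours(m,0,2)[0],key=cv2.contourArea);x,y,ww,h=cv2.boundingRect(ct)
  print(n,x+x0,y+y0,ww,h)
  # silhouette top-rim: try far rim line; head centre z=.026 from bbox centre of horizontal extent
  print(onz(c,x0+x+ww/2-.5,y0+y+ww*.42,.036)[:2], onz(c,x0+x+ww/2-.5,y0+y+h/2,.018)[:2])
E
```

```text
flange [0.73678983 0.01003626] [0.74505013 0.00320587] jar [0.75495541 0.15510047] elbow flange [ 0.7590448  -0.08482842] [ 0.75812894 -0.08993011]
a 220 208 15 18
[0.64702201 0.03776811] [0.64152159 0.03006863]
b 217 180 14 17
[0.63932081 0.04016481] [0.64134775 0.03281098]
```

Emit:
play_rows(
  deltas=[0.8,0.38,-0.95,0,0,0.8,0.38,-0.95,0,0,0.8,0.38,-0.95,0,0,0.8,0.38,-0.95,0,0,0.8,0.38,-0.95,0,0,0.8,0,-0.15,0.2,0,0.8,0,0,0,0],
)

```text
clock: 19.38
eef_pos: [0.6331, 0.0373, 0.1421]
tool_rot: [0.997, -0.069, -0.025, -0.008]
ft_force: [-0.5, -0.5, 0.1]
grip_width: 0.0682
```

```bash
python3 - <<'E'
from h import *
o=go([.641,.032,.10],-7.5)
w=cam("wrist")
p=proj(w,[.641,.032,.036]);print("pred px",p);x0,y0=int(p[0])-45,int(p[1])-45
sub=w[0][y0:y0+90,x0:x0+90];m=(sub.max(2)<60).astype(np.uint8)
for ct in cv2.findContours(m,0,2)[0]:
  if cv2.contourArea(ct)>300:
    (u,v),r=cv2.minEnclosingCircle(ct);e=cv2.fitEllipse(ct);print(cv2.contourArea(ct),u+x0,v+y0,r,e,onz(w,u+x0,v+y0,.036),onz(w,e[0][0]+x0,e[0][1]+y0,.036))
cv2.imwrite("pics/l.png",np.hstack([cv2.resize(sub,(400,400)),cv2.resize(w[0],(400,300))[:300].copy() if 0 else cv2.copyMakeBorder(cv2.resize(w[0],(400,300)),0,100,0,0,0)]))
E
```

```text
clock 19.375
joint_pos [0.0483 0.5931 0.3056 1.3308 0.0218 1.7561]
eef_pos [0.6331 0.0373 0.1421]
tool_rot [ 0.9973 -0.0687 -0.0248 -0.0081]
ft_force [-0.4932 -0.5458  0.0624]
grip_width 0.0682
xang -7.859392924061198 tilt [-0.04839342  0.01951143]
units [0.178 0.078 0.692] turn -0.35939292406119705
pred px [272.45380273 197.96714002]
2234.0 272.18421173095703 200.60526275634766 27.748598098754883 ((45.48237991333008, 48.94670486450195), (52.5363883972168, 54.63429260253906), 8.365279197692871) [0.6404863  0.02970019 0.036     ] [0.64070196 0.02936707 0.036     ]
```

View pics/l.png

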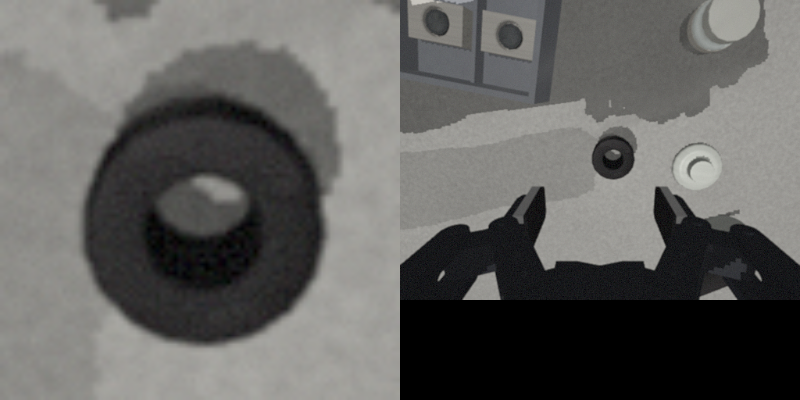

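The crop shows the black round knob with a through bore at wrist px (272,202), i.e. (.6405,.0295). The jar and flange are clear of the fingers. Descend.

Emit:
play_rows(
  deltas=[0.8,0.18,0.1,0.2,-0.3,0.8,0,0,0.3,0,0.8,0,0,0.3,0,0.8,0,0,0,0],
)

```text
clock: 19.92
eef_pos: [0.641, 0.0213, 0.092]
tool_rot: [0.997, -0.071, -0.024, -0.008]
ft_force: [0.2, -0.5, -0.7]
grip_width: 0.0684
```

```bash
python3 -c "
from h import *
go([.6405,.0295,.05],-7.5)"
```

```text
clock 19.925
joint_pos [0.0239 0.6401 0.254  1.2314 0.0198 1.7368]
eef_pos [0.641  0.0213 0.092 ]
tool_rot [ 0.9971 -0.0712 -0.0241 -0.0076]
ft_force [ 0.2128 -0.4815 -0.7077]
grip_width 0.0684
xang -8.153423876736449 tilt [-0.04703257  0.01864141]
units [ 0.006 -0.125  0.702] turn -0.6534238767364542
```

Emit:
play_rows(
  deltas=[0.8,0,-0.12,0,-0.6,0.8,0,0,0.25,0,0.8,0.02,0,0.25,0,0.8,0,0,0,0],
)

```text
clock: 20.42
eef_pos: [0.6431, 0.0273, 0.0616]
tool_rot: [0.997, -0.067, -0.023, -0.008]
ft_force: [0.3, -0.4, 0.6]
grip_width: 0.0683
```

```bash
python3 -c "
from h import *
go([.6405,.0295,.01],-7.5)"
```

```text
clock 20.425
joint_pos [0.0329 0.6666 0.2186 1.1664 0.0201 1.7371]
eef_pos [0.6431 0.0273 0.0616]
tool_rot [ 0.9975 -0.0669 -0.0227 -0.0078]
ft_force [ 0.3332 -0.3641  0.6021]
grip_width 0.0683
xang -7.652904527699112 tilt [-0.04419002  0.01866513]
units [-0.007 -0.02   0.862] turn -0.152904527699107
```

Emit:
play_rows(
  deltas=[0.8,0,-0.02,0.2,0,0.8,0,0,0.2,0,0.8,0,0,0.2,0,0.8,0,0,0.1,0,0.8,0,0,0,0],
)

```text
clock: 21.05
eef_pos: [0.641, 0.0297, 0.0163]
tool_rot: [0.997, -0.067, -0.023, -0.008]
ft_force: [-1.2, -0.2, -0.1]
grip_width: 0.0684
```

```bash
python3 -c "
from h import *
go([.6405,.0295,.0095],-7.5)"
```

```text
clock 21.05
joint_pos [0.0368 0.7065 0.164  1.0726 0.0202 1.7404]
eef_pos [0.641  0.0297 0.0163]
tool_rot [ 0.9975 -0.0665 -0.0231 -0.0078]
ft_force [-1.1631 -0.1823 -0.088 ]
grip_width 0.0684
xang -7.616553775986453 tilt [-0.04497698  0.01855821]
units [-0.002  0.006  0.113] turn -0.11655377598644634
```

Emit:
play_rows(
  deltas=[0.8,0,0,0.1,0,0.8,0,0,0,0,0,0,0,0,0,0,0,0,0,0,0,0,0,0,0,0,0,0,0,0,0,0,0,0,0],
)

```text
clock: 21.92
eef_pos: [0.6419, 0.0298, 0.0114]
tool_rot: [0.998, -0.067, -0.022, -0.008]
ft_force: [-0.6, -0.4, 0.0]
grip_width: 0.0468
```

Emit:
play_rows(
  deltas=[0,0,0,-0.3,0,0,0,0,-0.5,0,0,0,0,-0.5,0,0,0,0,-0.5,0,0,0,0,-0.3,0,0,0,0,0,0],
)

```text
clock: 22.68
eef_pos: [0.6481, 0.0273, 0.147]
tool_rot: [0.998, -0.067, -0.02, -0.008]
ft_force: [-0.3, 0.6, -1.4]
grip_width: 0.0466
```

```bash
python3 -c "
from h import *
go([.485,-.2447,.12],-7.5)"
```

```text
clock 22.675
joint_pos [0.0327 0.6126 0.3528 1.3488 0.0199 1.7365]
eef_pos [0.6481 0.0273 0.147 ]
tool_rot [ 0.9976 -0.0666 -0.0197 -0.008 ]
ft_force [-0.2807  0.6412 -1.4409]
grip_width 0.0466
xang -7.626373104220641 tilt [-0.03832912  0.01867619]
units [-2.074  4.86   0.468] turn -0.1263731042206473
```

Emit:
play_rows(
  deltas=[0,-0.3,0.7,0,0,0,-0.3,0.7,0,0,0,-0.3,0.7,0,0,0,-0.3,0.7,0,0,0,-0.3,0.7,0,0,0,-0.3,0.7,0,0,0,-0.15,0.35,0,0,0,0,0,0,0],
)

```text
clock: 23.68
eef_pos: [0.4887, -0.2336, 0.144]
tool_rot: [0.998, -0.066, -0.022, -0.009]
ft_force: [0.2, 0.7, -1.3]
grip_width: 0.0463
```

```bash
python3 -c "
from h import *
go([.485,-.2447,.09],-7.5)"
```

```text
clock 23.675
joint_pos [-4.4570e-01  4.1150e-01  1.3400e-02  1.2209e+00 -3.0000e-04  1.2564e+00]
eef_pos [ 0.4887 -0.2336  0.144 ]
tool_rot [ 0.9976 -0.0656 -0.0224 -0.0088]
ft_force [ 0.1783  0.6728 -1.3087]
grip_width 0.0463
xang -7.502499626953625 tilt [-0.04356413  0.02048833]
units [0.004 0.205 0.899] turn -0.002499626953621714
```

Emit:
play_rows(
  deltas=[0,0,0.2,0,0,0,0.02,0,0.25,0,0,0.02,0,0.25,0,0,0,0,0,0],
)

```text
clock: 24.18
eef_pos: [0.4886, -0.2434, 0.1101]
tool_rot: [0.998, -0.064, -0.023, -0.01]
ft_force: [0.7, -0.4, -1.3]
grip_width: 0.0465
```

```bash
python3 - <<'E'
from h import *
go([.4838,-.2444,.075],-7.5)
E
```

```text
clock 24.175
joint_pos [-4.6190e-01  4.4890e-01 -2.2600e-02  1.1501e+00 -4.0000e-04  1.2369e+00]
eef_pos [ 0.4886 -0.2434  0.1101]
tool_rot [ 0.9976 -0.0639 -0.0235 -0.0097]
ft_force [ 0.6975 -0.4215 -1.2959]
grip_width 0.0465
xang -7.311010534869983 tilt [-0.0455925   0.02229169]
units [-0.049  0.037  0.587] turn 0.18898946513002102
```

Emit:
play_rows(
  deltas=[0,-0.05,0.03,0,0.2,0,0.01,0,0.2,0,0,0.01,0,0.2,0,0,0,0,0,0,0],
)

```text
invalid input
```

```bash
python3 - <<'E'
from h import *
go([.4838,-.2444,.06],-7.5)
w=cam("wrist");import pickle;pickle.dump(w,open("w6.pkl","wb"))
g=w[0].max(2);m=(g<60).astype(np.uint8)
p=proj(w,[.4845,-.2444,.115]);print(p)
E
```

```text
clock 24.175
joint_pos [-4.6190e-01  4.4890e-01 -2.2600e-02  1.1501e+00 -4.0000e-04  1.2369e+00]
eef_pos [ 0.4886 -0.2434  0.1101]
tool_rot [ 0.9976 -0.0639 -0.0235 -0.0097]
ft_force [ 0.6975 -0.4215 -1.2959]
grip_width 0.0465
xang -7.311010534869983 tilt [-0.0455925   0.02229169]
units [-0.037  0.041  0.837] turn 0.18898946513002102
[248.54404696 253.39860629]
```

Emit:
play_rows(
  deltas=[0,-0.05,0.03,0,0.2,0,0.01,0,0.2,0,0,0.01,0,0.2,0,0,0,0,0,0],
)

```text
clock: 24.72
eef_pos: [0.4863, -0.2442, 0.0857]
tool_rot: [0.998, -0.065, -0.022, -0.009]
ft_force: [-0.8, 0.0, -1.2]
grip_width: 0.0465
```

```bash
python3 - <<'E'
from h import *
go([.4838,-.2444,.06],-7.5)
E
```

```text
clock 24.725
joint_pos [-4.6520e-01  4.6720e-01 -6.3000e-02  1.0892e+00 -5.0000e-04  1.2363e+00]
eef_pos [ 0.4863 -0.2442  0.0857]
tool_rot [ 0.9976 -0.0653 -0.0225 -0.0092]
ft_force [-0.8023  0.0246 -1.245 ]
grip_width 0.0465
xang -7.467649201163362 tilt [-0.04367764  0.02136953]
units [-0.021  0.015  0.429] turn 0.03235079883663161
```

Emit:
play_rows(
  deltas=[0,-0.035,0.005,0,0,0,0.003,0,0.12,0,0,0.003,0,0.1,0,0,0.003,0,0.06,0,0,0,0,0,0],
)

```text
clock: 25.35
eef_pos: [0.484, -0.2442, 0.0681]
tool_rot: [0.998, -0.065, -0.022, -0.009]
ft_force: [-0.3, 1.0, -0.6]
grip_width: 0.0465
```

```bash
python3 - <<'E'
from h import *
go([.4838,-.2444,.045],-7.5)
E
```

```text
clock 25.35
joint_pos [-4.6690e-01  4.8130e-01 -9.1700e-02  1.0459e+00 -6.0000e-04  1.2347e+00]
eef_pos [ 0.484  -0.2442  0.0681]
tool_rot [ 0.9976 -0.0654 -0.0222 -0.0091]
ft_force [-0.2683  0.9956 -0.5872]
grip_width 0.0465
xang -7.476933533181762 tilt [-0.04314353  0.02111427]
units [0.014 0.01  0.384] turn 0.023066466818235654
```

Emit:
play_rows(
  deltas=[0,0.005,0,0.1,0,0,0.005,0,0.1,0,0,0.005,0,0.1,0,0,0,0,0.06,0,0,0,0,0,0],
)

```text
clock: 25.98
eef_pos: [0.484, -0.2438, 0.0448]
tool_rot: [0.998, -0.065, -0.022, -0.009]
ft_force: [-0.2, -0.1, 0.3]
grip_width: 0.0466
```

```bash
python3 - <<'E'
from h import *
go([.4838,-.2444,.0394],-7.5)
E
```

```text
clock 25.975
joint_pos [-4.6630e-01  5.0700e-01 -1.1870e-01  9.9330e-01 -6.0000e-04  1.2353e+00]
eef_pos [ 0.484  -0.2438  0.0448]
tool_rot [ 0.9976 -0.0653 -0.0223 -0.0091]
ft_force [-0.2157 -0.0527  0.3101]
grip_width 0.0466
xang -7.472394611798958 tilt [-0.04325027  0.02114155]
units [0.002 0.012 0.09 ] turn 0.02760538820103875
```

Emit:
play_rows(
  deltas=[0,0,0.01,0.05,0,0,0,0,0.03,0,0,0,0,0.02,0],
)

```text
clock: 26.35
eef_pos: [0.4841, -0.2445, 0.0393]
tool_rot: [0.998, -0.065, -0.022, -0.009]
ft_force: [-1.8, 2.0, 7.2]
grip_width: 0.0466
```

Seated on the block. Release and retreat.

Emit:
play_rows(
  deltas=[0.85,0,0,0,0,0.85,0,0,0,0,0.85,0,0,0,0,0.85,0,0,0,0,0.85,0,0,-0.3,0,0.85,0,0,-0.5,0,0.85,0,0,-0.7,0,0.85,0,-0.2,-0.7,0,0.85,0,-0.2,-0.2,0,0.85,0,0,0,0,0.85,0,0,0,0],
)

```text
clock: 27.72
eef_pos: [0.4922, -0.2226, 0.1848]
tool_rot: [0.998, -0.065, -0.024, -0.01]
ft_force: [-0.8, -0.2, -0.0]
grip_width: 0.0726
```

```bash
python3 - <<'E'
from h import *
st()
b=cam("side");a=cam("scene");w=cam("wrist")
def crop(c,P,k):
  p=proj(c,P);x0,y0=int(p[0])-k,int(p[1])-k
  return cv2.resize(c[0][y0:y0+2*k,x0:x0+2*k],(264,264),interpolation=cv2.INTER_CUBIC)
im=np.zeros((528,797,3),np.uint8);im[:264,:264]=crop(a,[.485,-.2445,.04],30);im[264:,:264]=crop(b,[.485,-.2445,.04],30);im[:400,264:]=cv2.resize(w[0],(533,400))
im[400:,264:]=cv2.resize(b[0][150:250,150:300],(533,355))[100:228]
cv2.imwrite("pics/m.png",im)
E
```

```text
clock 27.725
joint_pos [-0.4255  0.3843  0.0822  1.3201  0.0014  1.2763]
eef_pos [ 0.4922 -0.2226  0.1848]
tool_rot [ 0.9975 -0.0654 -0.0238 -0.0097]
ft_force [-0.78   -0.1964 -0.0275]
grip_width 0.0726
```

View pics/m.png

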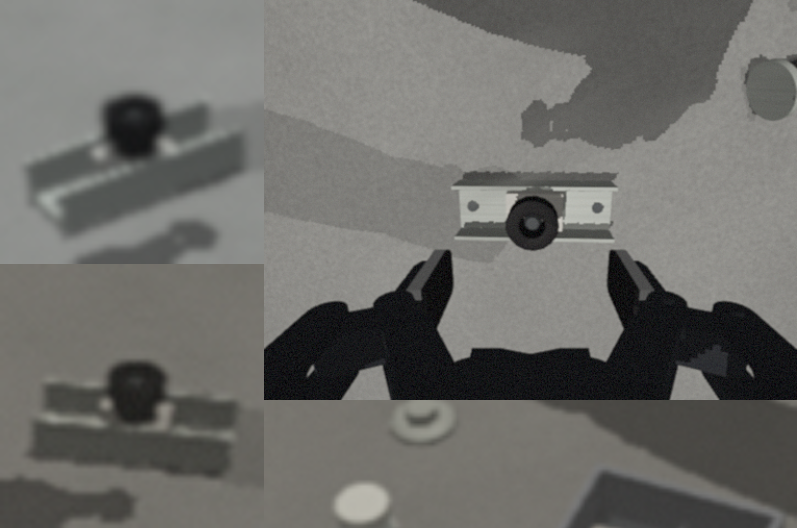

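The knob sits upright over the stud, with the stud visible in its bore at (531,224), and rests on the block in the channel. The gripper is clear, so I'm handing in.

```bash
python3 -c "
from h import *
print(ticket.job_done())"
```

```text
the job is handed in; nothing more can be done
None
```

The job is done and handed in at about 28 s, with the gripper open and clear of everything.

- **Finding the block:** I took the block at about (0.573, 0.236), whose pin looked narrow in the wrist view. It lifted freely with almost no force, and a bare plain pin was left behind. I didn't pull on the other three.
- **Setting it down:** I set it flat on the bench and let go. The force on contact was 15 N.
- **Channel:** I took the block again by its ends and lowered it over the stud without any side force. It met the floor at 7 N, and the camera showed it lying flat.
- **Knob:** I put the knob over the stud, foot down. It met the block at 7 N, at the height expected for resting on it.

**Last checks:** The final pictures show the knob upright on the block with the stud visible in its bore. The jar and flange look undisturbed as far as they show.

**Disagreements:**
- My position estimates for the stud from the wrist camera and the fixed cameras differed by about 2–3 mm, so I used a value between them.
- The tool drifted to a tilt of up to about 3°, which did not hinder either fit.

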